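Reset the depth stop of a tray dibbler

ROBOT

A 6-joint arm with a two-finger parallel gripper is mounted at the origin on a cart in front of the work surface, level with it; the furniture and walls round the work are solid. World frame = base frame: x ahead of the robot, y to its left, z up, the work surface at z = 0. Lengths are in m, angles in rad, forces in N, time in s.
With the tool pointing down it reaches from about 0.325 to 1 m from the base axis. Payload 5.1 kg.
Tool frame: the origin (TCP) lies at the very end of the fingers, on their centre line; the grasp point (between the pads) lies 19 mm behind it (grasp_offset is the distance from the TCP to the grasp point, in m); z points along the fingers, y is the direction in which the jaws open and shut (so a half turn about z gives the same grasp; the last joint's range is limited). The gripper opens to 85 mm and grips with 20 to 120 N. Pads are 22 mm wide; open, the fingers measure 114 mm over their backs; the gripper's body (76 mm by 85 mm) begins 54 mm behind the grasp point. The pads swing forward as they close: fully open they stand 13 mm farther back than shut.
Start: joints at [-1.196, 0.124, 1.65, -0, 1.367, -0.083], TCP at [0.287, -0.583, 0.231] pointing down, gripper open.
Joint ranges: [-2.61, 2.61], [-1.02, 2.33], [0.03, 2.71], [-1.35, 4.49], [0.32, 2.68], [-2.91, 2.91]. Speed limits (rad/s): [2.57, 2.57, 3.14, 3.14, 3.14, 3.14].

INTERFACE

Orientations are given as a rotation vector (axis times angle).
In Python, from plant import * gives the robot as it stands.
- The arm moves only by the shell command python3 -m creep 'ROWS' [FORCE]. ROWS is JSON, a list of rows, each a list of 7 numbers: the shift along the tool's x, y, z in mm, then the turn, a rotation vector about the tool's x, y, z in degrees, then the finger opening in mm, from 0 to 85.4. A call has 1 to 5 rows; each row shifts and turns the commanded pose from where the row before left it, along the tool's axes as they then stand; what a row does not reach is not made up. A row lasts 1/12 s, in which the tool goes at most 41.7 mm and 7.16 degrees, less where a joint would pass 70% of its speed; a pose out of reach is approached as far as the arm can. A call with a gripper value outside its range is refused whole. The fingers move at their own pace and stop on an object; FORCE is the grip in N (left out, the last holds). Time passes only in rows, so rows that do not move let the fingers close. It gives the time, the measured TCP pose, the force and the opening at its end, in the units of the state.
- observe(): the state, without advancing time (a new reading comes with each control period).
- camera(name): name is "side" or "top"; returns a dict with "frame" (420x560x3 uint8, blue, green, red), "intrinsics" (3x3 intrinsics, pixels), "R" (3x3) and "t" (3): a world point X has camera coordinates R X + t. Camera axes: x right, y down, z forward; pixel columns grow to the right and rows downward; lengths in m; the calibration is good to about 2 mm. A picture is of the moment at which its call begins. There is no depth.
- close_job(): hands the job in, once; it reports no verdict.
The state is a dict: "time": time; "joint_positions": joint angles; "qd": joint speeds; "tau": joint torques, N m; "eef_pos": TCP position; "tcp_rot": TCP orientation; "ft_force": force on the tool from outside, world axes, zero at the start; "torque": the same for the moment, N m; "width": finger opening in m.
Only numpy, scipy, OpenCV 4.12 (cv2) and the standard library are available. Lean on these libraries where they do the work, as an engineer would, in place of code of your own. Each camera call takes 0.05 s, during which the arm holds its last target. There are 200 camera calls.

TASK

Reset the depth stop in the setting stand, whose jam nut has worked half loose: slacken the nut by swinging its crank handle anticlockwise (seen from above), then turn the T-handle above it clockwise until the foot under the arm bears on the brass setting block and the screw goes stiff to about 0.27 N m. Then swing the crank handle clockwise to tighten the nut firmly, pulling until the moving handle takes about 13 N, and no harder. Leave the things lying about where they are.

Things in the scene. Friction and masses are not known exactly. Their poses are not given: they have to be found in the camera images.
- stand: setting stand bolted down on the bench: grey base plate 124x84x10 mm, column at its +x (back) end and an arm 66 to 90 mm up that carries the vertical depth-stop screw. Origin on the screw axis at the bench top; z up. The jam nut (hexagon 48 mm across, 90 to 107 mm up) and above it the T-handle turn about this axis.
- crank_grip (a point): middle of the upright round black crank handle (15 mm diameter, 44 mm tall, its middle 132 mm above the bench) at the end of the jam nut's lever, 90 mm from the screw axis. It starts on the stand's -x side, up to 0.65 rad clockwise or 0.35 rad anticlockwise of it. Moving it round the axis clockwise from above tightens the nut.
- t_grip (a point): middle of the steel T-handle on the adjuster screw: bar 50 mm long, 14 mm thick, 28 mm high, its middle 139 mm above the bench, on the screw axis; the point's x axis lies along the bar, y across it. Clockwise from above lowers the foot 6 mm per rad. It stays where it is left.
- foot: round steel foot, 18 mm diameter, on a sprung plunger under the arm, on the screw axis; origin at the centre of its underside
- setting_block: brass block 32x32x27 mm under the foot, fixed; origin at the centre of its underside, so its top is 27 mm higher
- clamp_washer: keyed washer hidden in the boss: the nut presses it on a disc of the screw, which locks the screw. The slack nut needs 7 to 8 N at the handle to keep it moving; once it bites, this rises about 18 N per rad. Right is about 13 N (10.5 to 15), 0.33 rad past biting (0.24 to 0.44). With the handle stopped and held, it reads some 3 to 4 N less and rises about 14 N per rad.
- adjuster (a joint): angle of the adjuster screw and T-handle in rad, growing clockwise seen from above. With the nut slack it turns with 0.15 N m of friction; the foot touches after 0.4 to 1.2 rad, then the torque rises about 0.5 N m per rad. About 0.27 N m in all means 20 N on the foot.
- seed_packet_1: bystander: seed packet 118x82x11 mm
- lever: flat steel lever of the jam nut, pointing along its own -x; origin on the screw axis. Where the nut bites differs each time, and so does how tight it starts, always less tight than it should end; a 0.4 rad swing anticlockwise always slackens it. It turns on freely to 1.5 rad anticlockwise of biting, and stays where it is left.
- brake_disc: steel disc of the adjuster screw, hidden inside the boss under the washer; turns with the T-handle
- tape_measure: bystander: tape measure 68x76x31 mm
- dibber: bystander: wooden dibber 204 mm long

How it is judged:
By the outcome, as a careful person would: the job done as asked, in the order asked, and still so for the second after the job is handed in, with the robot touching nothing.
It also fails if it takes over 72 s, if anything falls off the work surface, if the arm or the gripper's body presses on something with over 40 N, if the wrist force passes 120 N, or if a joint passes its speed limit or range.

## Working session

There is one attempt and no reset: what is moved stays moved. The work goes in short steps, Python scripts to look and compute and a shell command to move; the robot and the scene stay as the last step left them, time stands still between calls to the robot, and variables do not carry over. Pictures are saved under pics/ and viewed, about 8 in all and at most 12, crops included, and the job is handed in when it is done.

```bash
mkdir -p pics; ls
python3 - <<'E'
from plant import *
import cv2
for n in("top","side"):
    c=camera(n); cv2.imwrite(f"pics/{n}0.png",c["frame"]); print(n,c["intrinsics"].tolist(),c["R"].tolist(),c["t"].tolist())
print(observe())
E
```

```text
pics
top [[490.3135057106661, 0.0, 277.26644400219794], [0.0, 490.3135057106661, 209.5881086427406], [0.0, 0.0, 1.0]] [[-0.019025028767792947, -0.9998003275840758, 0.006111729964568921], [-0.9978721843234948, 0.018606344700659867, -0.06248926060001992], [0.06236306626394847, -0.0072875853103332245, -0.9980269230168607]] [-0.12291001250098668, 0.6179383530918251, 1.0170917309409588]
side [[421.59699962944103, 0.0, 282.9375697761694], [0.0, 421.59699962944103, 205.87801655585506], [0.0, 0.0, 1.0]] [[-0.9244836906573075, -0.3806336741608251, 0.02116392693888597], [-0.22301757109018344, 0.4949709330180583, -0.8398017256783105], [0.30918128774827014, -0.7811029263561007, -0.5424805524111049]] [0.47990213614477223, 0.30216365265883477, 0.6260602388080926]
{'time': 0.1, 'joint_positions': array([-1.19556836e+00,  1.24416358e-01,  1.65152759e+00,  9.53126308e-06,
        1.36750076e+00, -8.26032870e-02]), 'qd': array([-0.00187232, -0.00353374, -0.00482995, -0.00016089,  0.00079281,
       -0.00067067]), 'tau': array([ 4.67707850e-04, -4.24929500e+01, -3.66654646e+01, -1.24155372e-04,
        3.90935631e-03, -1.11463879e-05]), 'eef_pos': array([ 0.28707558, -0.58256048,  0.23019699]), 'tcp_rot': array([-3.05785291e+00, -7.12476090e-01,  4.09391909e-04]), 'ft_force': array([-0.3807442 ,  0.07232195, -0.48341245]), 'torque': array([ 0.00823704, -0.03070636, -0.01120992]), 'width': 0.08540150005819533}
```

View pics/top0.png

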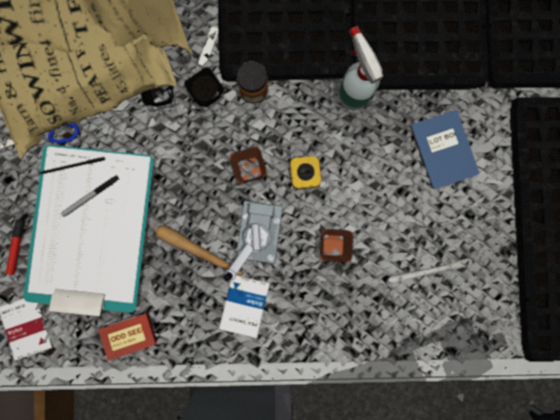

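View pics/side0.png

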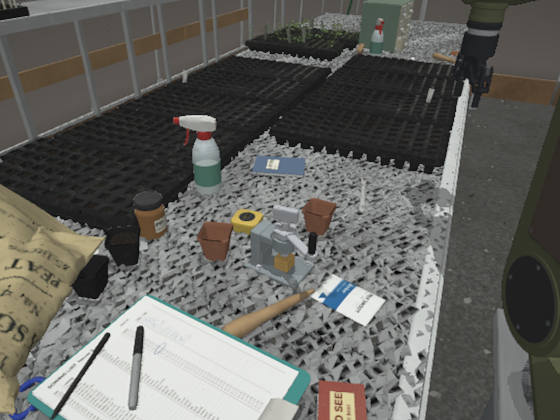

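The top view shows the stand at about (258,235) and the lever running to the black handle at about (231,275). The dibber and seed packet lie close by. The side view shows the stand at (280,245) and the handle at (312,243). I'll zoom in on both.

Run:
```python
import cv2,numpy as np
a=cv2.imread("pics/top0.png")[195:295,210:310]; b=cv2.imread("pics/side0.png")[195:295,235:335]
cv2.imwrite("pics/z0.png",np.hstack([cv2.resize(x,(400,400),interpolation=cv2.INTER_CUBIC) for x in(a,b)]))
```

```text
(no output)
```

View pics/z0.png

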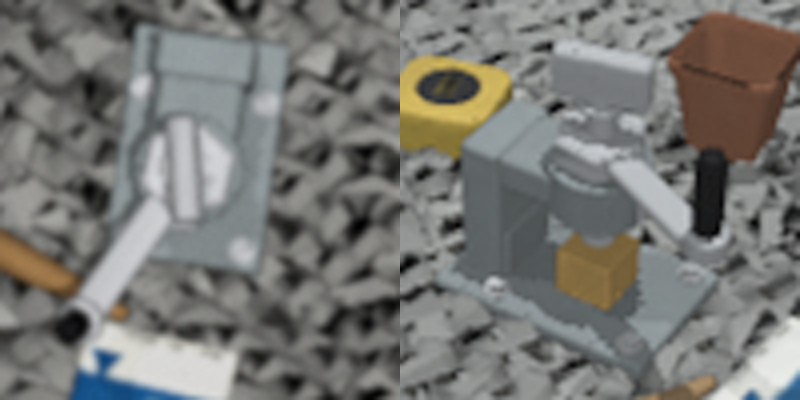

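```bash
cat > h.py <<'E'
from plant import *
import numpy as np, cv2
from scipy.spatial.transform import Rotation as Ro
def ray(c,u,v,z):
    R=np.array(c["R"]);t=np.array(c["t"]);o=-R.T@t
    d=R.T@np.linalg.inv(c["intrinsics"])@[u,v,1]; return o+d*(z-o[2])/d[2]
def proj(c,X):
    p=np.array(c["intrinsics"])@(np.array(c["R"])@X+c["t"]); return p[:2]/p[2]
E
python3 - <<'E'
from h import *
c=camera("top");s=camera("side")
T=lambda x,y,z:ray(c,210+x/4-.4,195+y/4-.4,z)
t=T(186,168,.153);e1=T(178,118,.153);e2=T(194,220,.153);h=T(70,323,.154)
for n,z in(("corn",0),):
  k=[T(*p,.01) for p in((137,25),(288,45),(255,272),(108,252))]
print(t,e1,e2,h,h-t,np.linalg.norm((h-t)[:2]),np.degrees(np.arctan2(*(e1-e2)[1::-1])))
print(np.round(k,4))
for X in(t,h): p=proj(s,X);print(p,(p-[235,195])*4+[400,0])
o=observe();print(Ro.from_rotvec(o["tcp_rot"]).as_matrix().round(3))
E
```

```text
[ 0.55824474 -0.09376669  0.153     ] [ 0.58125507 -0.09046647  0.153     ] [ 0.53439311 -0.09704146  0.153     ] [ 0.48868768 -0.03978787  0.154     ] [-0.06955706  0.05397882  0.001     ] 0.0880448659666144 7.98677559410005
[[ 0.6361 -0.0636  0.01  ]
 [ 0.6239 -0.144   0.01  ]
 [ 0.5037 -0.1242  0.01  ]
 [ 0.5157 -0.0464  0.01  ]]
[284.40336002 207.3550281 ] [597.61344006  49.42011238]
[310.00241803 231.56537607] [700.00967213 146.2615043 ]
[[ 0.897  0.442 -0.001]
 [ 0.442 -0.897  0.001]
 [ 0.    -0.001 -1.   ]]
```

```bash
cat >> h.py <<'E'
AX=np.array([.5565,-.0945])
def to(x,y,z,yaw):
    o=observe();R=Ro.from_rotvec(o["tcp_rot"]).as_matrix();p=o["eef_pos"]
    a=np.radians(yaw);G=np.array([[np.cos(a),np.sin(a),0],[np.sin(a),-np.cos(a),0],[0,0,-1]])
    print("t",round(o["time"],2),"tool shift mm",(R.T@(np.array([x,y,z])-p)*1e3).round(1),"turn",np.degrees(Ro.from_matrix(R.T@G).as_rotvec()).round(2))
def st(w=""):
    o=observe();R=Ro.from_rotvec(o["tcp_rot"]).as_matrix();p=o["eef_pos"]
    d=p[:2]-AX
    print(w,"t%.2f"%o["time"],"p",(p*1e3).round(1),"yaw %.1f"%np.degrees(np.arctan2(R[1,0],R[0,0])),"r %.1f ang %.2f"%(np.hypot(*d)*1e3,np.degrees(np.arctan2(d[1],d[0]))),"Ftool",(R.T@o["ft_force"]).round(2),"M",o["torque"].round(3),"w %.1f"%(o["width"]*1e3))
E
python3 - <<'E'
from h import *
to(.487,-.041,.230,142)
E
python3 -m creep '[[0,0,0,0,0,0,40]]'
```

```text
t 0.2 tool shift mm [ 418.7 -397.6    1.1] turn [-4.0000e-02 -8.0000e-02 -1.1577e+02]
time: 0.28
eef_pos: [0.2872, -0.5829, 0.2308]
tcp_rot: [-3.059, -0.713, 0.0]
ft_force: [0.2, -0.1, 1.0]
width: 0.0761
```

```bash
R='' ; python3 -m creep '[[26,-25,0,0,0,0,40],[26,-25,0,0,0,0,40],[26,-25,0,0,0,0,40],[26,-25,0,0,0,0,40],[26,-25,0,0,0,0,40]]' >/dev/null
python3 -m creep '[[26,-25,0,0,0,0,40],[26,-25,0,0,0,0,40],[26,-25,0,0,0,0,40],[26,-25,0,0,0,0,40],[26,-25,0,0,0,0,40]]' >/dev/null
python3 -m creep '[[26,-25,0,0,0,0,40],[26,-25,0,0,0,0,40],[26,-25,0,0,0,0,40],[26,-25,0,0,0,0,40],[26,-25,0,0,0,0,40]]' >/dev/null
python3 -m creep '[[0,0,0,0,0,-7,40],[0,0,0,0,0,-7,40],[0,0,0,0,0,-7,40],[0,0,0,0,0,-7,40],[0,0,0,0,0,-7,40]]' >/dev/null
python3 -m creep '[[0,0,0,0,0,-7,40],[0,0,0,0,0,-7,40],[0,0,0,0,0,-7,40],[0,0,0,0,0,-7,40],[0,0,0,0,0,-7,40]]' >/dev/null
python3 -m creep '[[0,0,0,0,0,-7,40],[0,0,0,0,0,-7,40],[0,0,0,0,0,-7,40],[0,0,0,0,0,-7,40],[0,0,0,0,0,-7,40]]' >/dev/null
python3 -m creep '[[0,0,0,0,0,-7,40],[0,0,0,0,0,-4,40],[0,0,0,0,0,0,40]]'
python3 - <<'E'
from h import *
st();to(.487,-.041,.230,142)
E
```

```text
time: 3.03
eef_pos: [0.4713, -0.0743, 0.2313]
tcp_rot: [1.015, 2.973, 0.0]
ft_force: [0.1, -0.4, 0.4]
width: 0.0399
 t3.03 p [471.3 -74.3 231.3] yaw 142.3 r 87.6 ang 166.66 Ftool [-0.34 -0.22 -0.45] M [ 0.061 -0.001  0.055] w 39.9
t 3.03 tool shift mm [ 7.9 35.9  1.3] turn [0.   0.   0.29]
```

```bash
python3 -m creep '[[8,36,0,0,0,0,40],[0,0,30,0,0,0,40],[0,0,34,0,0,0,40],[0,0,0,0,0,0,40],[0,0,0,0,0,0,40]]'
python3 - <<'E'
from h import *
st()
a=camera("side")["frame"][165:285,235:355]; b=camera("top")["frame"][195:315,190:310]
cv2.imwrite("pics/z1.png",np.hstack([cv2.resize(x,(400,400),interpolation=cv2.INTER_CUBIC) for x in(b,a)]))
E
```

```text
time: 3.45
eef_pos: [0.4855, -0.0406, 0.1655]
tcp_rot: [-1.017, -2.967, 0.001]
ft_force: [0.9, 0.2, 0.6]
width: 0.0398
 t3.45 p [485.5 -40.6 165.5] yaw 142.2 r 89.1 ang 142.78 Ftool [-0.58  0.76 -0.61] M [ 0.017 -0.011  0.066] w 39.8
```

View pics/z1.png

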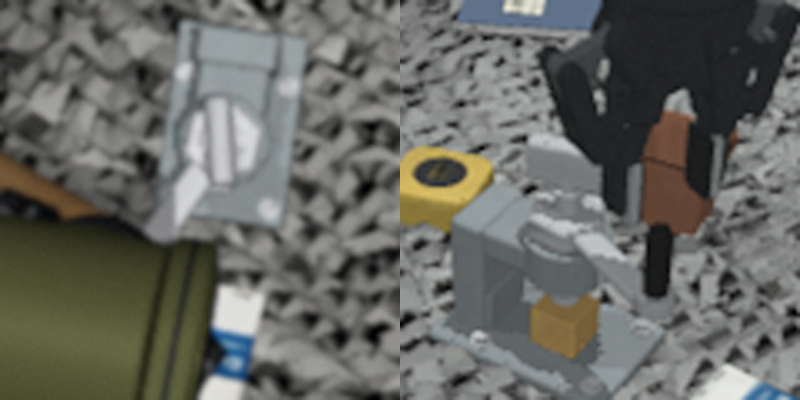

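The handle at (658,230 in the crop) sits between the fingers, whose inner edges are at about 640 and 692. I can descend.

```bash
python3 -m creep '[[0,0,15,0,0,0,40],[0,0,15,0,0,0,40],[0,0,15,0,0,0,40],[0,0,0,0,0,0,26],[0,0,0,0,0,0,26]]' >/dev/null
python3 -c "from h import *;st()"
python3 -m creep '[[0,0,0,0,0,0,26],[0,0,0,0,0,0,26],[0,0,0,0,0,0,26]]' >/dev/null
python3 -c "from h import *;st()"
python3 -m creep '[[0,-3.1,0,0,0,-2,26],[0,-3.1,0,0,0,-2,26]]' >/dev/null
python3 -c "from h import *;st()"
```

```text
t3.97 p [487.8 -41.3 123.8] yaw 142.2 r 86.9 ang 142.27 Ftool [-0.35  0.71  0.51] M [ 0.004  0.052 -0.021] w 25.9
 t4.22 p [488.1 -41.2 124. ] yaw 142.2 r 86.7 ang 142.09 Ftool [ 0.25  0.13 -0.27] M [ 0.031  0.002 -0.072] w 25.9
 t4.38 p [483.9 -46.  123.3] yaw 146.3 r 87.3 ang 146.27 Ftool [-0.64  0.49  0.58] M [-0.025  0.049  0.027] w 26.1
```

```bash
python3 -m creep '[[0,-3.1,0,0,0,-2,26]]' >/dev/null
python3 -c "from h import *;st()"
python3 -m creep '[[0,-3.1,0,0,0,-2,26]]' >/dev/null
python3 -c "from h import *;st()"
python3 -m creep '[[0,-3.1,0,0,0,-2,26]]' >/dev/null
python3 -c "from h import *;st()"
python3 -m creep '[[0,-3.1,0,0,0,-2,26]]' >/dev/null
python3 -c "from h import *;st()"
python3 -m creep '[[0,-3.1,0,0,0,-2,26]]' >/dev/null
python3 -c "from h import *;st()"
```

```text
t4.47 p [483.  -47.8 123.5] yaw 148.3 r 87.0 ang 147.56 Ftool [-1.24  6.97  1.98] M [ 0.89  -0.81  -0.058] w 26.4
 t4.55 p [481.6 -50.2 123.5] yaw 150.3 r 87.0 ang 149.38 Ftool [-1.67  7.31  2.69] M [ 0.801 -0.759 -0.001] w 26.2
 t4.63 p [480.1 -52.9 123.5] yaw 152.3 r 87.0 ang 151.40 Ftool [-2.04  5.98  2.21] M [ 0.732 -0.817 -0.021] w 26.0
 t4.72 p [478.7 -55.6 123.5] yaw 154.3 r 87.0 ang 153.46 Ftool [-2.65  6.04  2.25] M [ 0.759 -0.801 -0.007] w 25.7
 t4.80 p [477.4 -58.4 123.5] yaw 156.3 r 86.9 ang 155.47 Ftool [-2.12  6.81  2.08] M [ 0.795 -0.814 -0.044] w 26.1
```

```bash
python3 -m creep '[[0,-3.1,0,0,0,-2,26],[0,-3.1,0,0,0,-2,26],[0,-3.1,0,0,0,-2,26],[0,-3.1,0,0,0,-2,26],[0,-3.1,0,0,0,-2,26]]' >/dev/null
python3 -c "from h import *;st()"
python3 -m creep '[[0,-3.1,0,0,0,-2,26],[0,-3.1,0,0,0,-2,26],[0,-3.1,0,0,0,-2,26],[0,-3.1,0,0,0,-2,26],[0,0,0,0,0,0,26]]' >/dev/null
python3 -c "from h import *;st()"
python3 -m creep '[[0,3,0,0,0,0,26],[0,3,0,0,0,0,26],[0,0,-20,0,0,0,26],[0,0,-25,0,0,0,40],[0,0,0,0,0,0,40]]' >/dev/null
python3 -c "from h import *;st();to(.5565,-.0945,.168,188)"
```

```text
t5.22 p [472.3 -73.  123.4] yaw 166.3 r 87.0 ang 165.66 Ftool [-4.39  6.2   3.11] M [ 0.786 -0.927 -0.075] w 25.8
 t5.63 p [469.6 -85.5 123.4] yaw 174.2 r 87.4 ang 174.10 Ftool [-2.65  4.36  0.64] M [ 0.574 -0.561  0.002] w 26.1
 t6.05 p [471.4 -80.7 172.6] yaw 174.2 r 86.2 ang 170.80 Ftool [-1.19 -0.99 -1.01] M [ 0.013 -0.084 -0.028] w 40.2
t 6.05 tool shift mm [-86.   -5.2   5.3] turn [ -0.16   0.45 -13.75]
```

```bash
python3 -m creep '[[-28,-2,0,0,0,-7,40],[-28,5,0,0,0,-7,40],[-29,12,0,0,0,0,40],[0,0,0,0,0,0,40],[0,0,0,0,0,0,40]]' >/dev/null
python3 - <<'E'
from h import *
st();to(.5565,-.0945,.168,188)
a=camera("side")["frame"][165:285,235:355]; b=camera("top")["frame"][195:315,190:310]
cv2.imwrite("pics/z2.png",np.hstack([cv2.resize(x,(400,400),interpolation=cv2.INTER_CUBIC) for x in(b,a)]))
E
```

```text
t6.47 p [551.8 -62.7 166.9] yaw -171.7 r 32.1 ang 98.48 Ftool [0.42 0.37 0.12] M [0.041 0.05  0.006] w 40.6
t 6.47 tool shift mm [ -0.1 -32.1  -1.1] turn [-0.   -0.07  0.31]
```

View pics/z2.png

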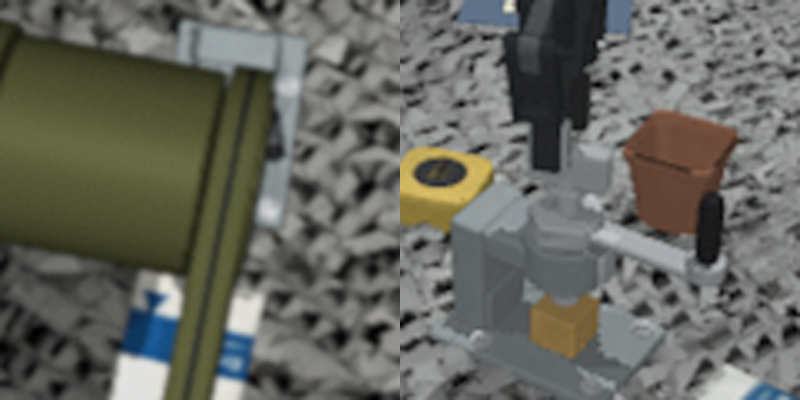

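The lever has swung, and the gripper is 32 mm off along y because I got a sign wrong. I'll shift it, then descend.

```bash
python3 -m creep '[[0,-16,0,0,0,0,40],[0,-16,0,0,0,0,40],[0,0,0,0,0,0,40],[0,0,0,0,0,0,40]]' >/dev/null
python3 -c "from h import *;st()"
python3 -m creep '[[0,0,12,0,0,0,40],[0,0,12,0,0,0,40],[0,0,12,0,0,0,40],[0,0,9,0,0,0,40],[0,0,0,0,0,0,40]]' >/dev/null
python3 -c "from h import *;st()"
python3 -m creep '[[0,0,0,0,0,0,24],[0,0,0,0,0,0,24],[0,0,0,0,0,0,24]]' 20 >/dev/null
python3 -c "from h import *;st()"
```

```text
t6.90 p [555.  -95.6 167.3] yaw -171.9 r 1.9 ang -144.14 Ftool [ 0.4   0.44 -1.  ] M [0.054 0.05  0.03 ] w 40.1
 t7.32 p [553.5 -94.  118.3] yaw -171.7 r 3.0 ang 171.14 Ftool [ 0.02 -0.54 -0.37] M [0.02  0.075 0.003] w 39.8
 t7.57 p [556.4 -95.  123. ] yaw -171.8 r 0.6 ang -102.71 Ftool [0.66 0.01 0.17] M [ 0.005 -0.001  0.012] w 23.9
```

```bash
python3 -m creep '[[0,0,0,0,0,0,18],[0,0,0,0,0,0,16],[0,0,0,0,0,0,15],[0,0,0,0,0,0,13],[0,0,0,0,0,0,12]]' 20 >/dev/null
python3 -c "from h import *;st()"
python3 -m creep '[[0,0,0,0,0,0,8],[0,0,0,0,0,0,8],[0,0,0,0,0,0,8],[0,0,0,0,0,0,8]]' 60 >/dev/null
python3 -c "from h import *;st()"
```

```text
t7.98 p [557.  -94.8 124.3] yaw -171.8 r 0.6 ang -33.31 Ftool [ 0.52  1.64 -5.63] M [ 0.29   0.181 -0.158] w 14.8
 t8.32 p [556.5 -95.  124.5] yaw -171.7 r 0.5 ang -87.32 Ftool [ 1.5   2.19 -7.76] M [0.283 0.71  0.085] w 12.8
```

```bash
python3 -m creep '[[0,0,0,0,0,3,8],[0,0,0,0,0,3,8]]' >/dev/null
python3 -c "from h import *;st()"
python3 -m creep '[[0,0,0,0,0,3,8],[0,0,0,0,0,3,8]]' >/dev/null
python3 -c "from h import *;st()"
python3 -m creep '[[0,0,0,0,0,3,8],[0,0,0,0,0,3,8]]' >/dev/null
python3 -c "from h import *;st()"
python3 -m creep '[[0,0,0,0,0,3,8],[0,0,0,0,0,3,8]]' >/dev/null
python3 -c "from h import *;st()"
```

```text
t8.48 p [556.4 -94.8 124.4] yaw -177.9 r 0.3 ang -101.04 Ftool [ 2.51  2.94 -8.12] M [0.369 0.647 0.125] w 13.2
 t8.65 p [556.4 -94.6 124.5] yaw 176.1 r 0.1 ang -120.02 Ftool [ 3.24  3.39 -6.68] M [0.505 0.577 0.147] w 13.0
 t8.82 p [556.4 -94.4 124.4] yaw 170.1 r 0.1 ang 120.37 Ftool [ 3.41  2.72 -8.07] M [0.578 0.593 0.182] w 12.9
 t8.98 p [556.5 -94.2 124.5] yaw 164.1 r 0.3 ang 87.30 Ftool [ 4.12  3.91 -7.94] M [0.712 0.546 0.181] w 13.2
```

```bash
python3 -m creep '[[0,0,0,0,0,3,8],[0,0,0,0,0,3,8]]' >/dev/null
python3 -c "from h import *;st()"
python3 -m creep '[[0,0,0,0,0,3,8],[0,0,0,0,0,3,8]]' >/dev/null
python3 -c "from h import *;st()"
python3 -m creep '[[0,0,0,0,0,3,8]]' >/dev/null
python3 -c "from h import *;st()"
python3 -m creep '[[0,0,0,0,0,3,8]]' >/dev/null
python3 -c "from h import *;st()"
python3 -m creep '[[0,0,0,0,0,3,8]]' >/dev/null
python3 -c "from h import *;st()"
```

```text
t9.15 p [556.6 -94.  124.5] yaw 158.1 r 0.5 ang 79.79 Ftool [ 3.95  4.13 -7.53] M [0.773 0.559 0.2  ] w 13.4
 t9.32 p [556.7 -93.8 124.5] yaw 152.1 r 0.7 ang 76.15 Ftool [ 4.41  4.14 -7.62] M [0.86  0.517 0.14 ] w 12.9
 t9.40 p [556.7 -93.8 124.5] yaw 149.1 r 0.8 ang 74.42 Ftool [ 4.54  4.76 -8.29] M [0.893 0.49  0.125] w 13.2
 t9.48 p [556.8 -93.7 124.5] yaw 146.1 r 0.9 ang 72.69 Ftool [ 5.01  5.1  -8.34] M [1.002 0.431 0.202] w 13.3
 t9.57 p [556.8 -93.6 124.5] yaw 143.1 r 1.0 ang 71.45 Ftool [ 4.97  4.97 -7.8 ] M [0.944 0.436 0.154] w 13.0
```

```bash
python3 -m creep '[[0,0,0,0,0,3,8]]' >/dev/null
python3 -c "from h import *;st()"
python3 -m creep '[[0,0,0,0,0,3,8]]' >/dev/null
python3 -c "from h import *;st()"
python3 -m creep '[[0,0,0,0,0,2,8]]' >/dev/null
python3 -c "from h import *;st()"
python3 -m creep '[[0,0,0,0,0,2,8]]' >/dev/null
python3 -c "from h import *;st()"
python3 -m creep '[[0,0,0,0,0,2,8]]' >/dev/null
python3 -c "from h import *;st()"
```

```text
t9.65 p [556.9 -93.5 124.5] yaw 140.1 r 1.1 ang 68.98 Ftool [ 4.61  4.84 -7.52] M [1.036 0.323 0.188] w 13.1
 t9.73 p [556.9 -93.4 124.5] yaw 137.1 r 1.2 ang 68.06 Ftool [ 5.86  5.35 -6.83] M [1.029 0.288 0.238] w 13.4
 t9.82 p [557.  -93.4 124.4] yaw 135.1 r 1.2 ang 67.70 Ftool [ 5.45  4.91 -7.64] M [1.111 0.286 0.257] w 13.0
 t9.90 p [557.  -93.3 124.4] yaw 133.2 r 1.3 ang 66.10 Ftool [ 4.48  5.25 -7.49] M [1.101 0.286 0.224] w 13.3
 t9.98 p [557.1 -93.3 124.5] yaw 131.2 r 1.3 ang 63.80 Ftool [ 5.53  4.61 -6.62] M [1.169 0.27  0.22 ] w 12.9
```

```bash
python3 -m creep '[[0,0,0,0,0,1,8]]' >/dev/null
python3 -c "from h import *;st()"
python3 -m creep '[[0,0,0,0,0,1,8]]' >/dev/null
python3 -c "from h import *;st()"
python3 -m creep '[[0,0,0,0,0,1,8]]' >/dev/null
python3 -c "from h import *;st()"
python3 -m creep '[[0,0,0,0,0,1,8]]' >/dev/null
python3 -c "from h import *;st()"
```

```text
t10.07 p [557.1 -93.3 124.5] yaw 130.2 r 1.4 ang 63.64 Ftool [ 5.24  5.68 -7.68] M [1.126 0.196 0.263] w 12.9
 t10.15 p [557.1 -93.2 124.5] yaw 129.2 r 1.4 ang 63.30 Ftool [ 5.63  4.97 -6.22] M [1.122 0.193 0.307] w 12.8
 t10.23 p [557.2 -93.2 124.5] yaw 128.2 r 1.4 ang 62.37 Ftool [ 6.06  5.16 -6.24] M [1.131 0.253 0.274] w 13.1
 t10.32 p [557.2 -93.2 124.5] yaw 127.2 r 1.5 ang 61.82 Ftool [ 6.37  4.89 -7.11] M [1.107 0.225 0.265] w 12.8
```

```bash
python3 -m creep '[[0,0,0,0,0,0,8]]' >/dev/null
python3 -c "from h import *;st()"
python3 -m creep '[[0,0,0,0,0,0,8]]' >/dev/null
python3 -c "from h import *;st()"
python3 -m creep '[[0,0,0,0,0,0,8]]' >/dev/null
python3 -c "from h import *;st()"
python3 -m creep '[[0,0,0,0,0,0,20],[0,0,0,0,0,0,34],[0,0,0,0,0,0,40],[0,0,0,0,0,0,40],[0,0,0,0,0,0,40]]' >/dev/null
python3 -m creep '[[0,0,-25,0,0,0,40],[0,0,-25,0,0,0,40],[0,0,0,0,0,0,40]]' >/dev/null
python3 -c "from h import *;st();to(.469,-.083,.170,173)"
```

```text
t10.40 p [557.2 -93.2 124.5] yaw 127.2 r 1.5 ang 61.02 Ftool [ 6.81  3.45 -6.24] M [1.119 0.251 0.083] w 13.1
 t10.48 p [557.2 -93.2 124.5] yaw 127.3 r 1.5 ang 61.69 Ftool [ 6.17  4.72 -6.23] M [1.159 0.226 0.153] w 12.8
 t10.57 p [557.2 -93.2 124.5] yaw 127.3 r 1.5 ang 62.26 Ftool [ 5.64  4.81 -7.09] M [1.138 0.175 0.106] w 13.0
 t11.23 p [558.6 -95.9 177.6] yaw 127.2 r 2.5 ang -34.67 Ftool [-0.35  0.24 -1.27] M [-0.003 -0.02  -0.015] w 40.1
t 11.23 tool shift mm [ 64.5 -63.5   6.9] turn [  0.12   0.48 -45.78]
```

```bash
python3 -m creep '[[22,-20.4,0,0,0,0,40],[22,-20.4,0,0,0,0,40],[22.5,-20.4,0,0,0,0,40],[0,0,0,0,0,-7,40],[0,0,0,0,0,-7,40]]' >/dev/null
python3 -m creep '[[0,0,0,0,0,-7,40],[0,0,0,0,0,-7,40],[0,0,0,0,0,-7,40],[0,0,0,0,0,-7,40],[0,0,0,0,0,-1.3,40]]' >/dev/null
python3 -m creep '[[0,0,0,0,0,0,40],[0,0,0,0,0,0,40]]' >/dev/null
python3 - <<'E'
from h import *
st();to(.4697,-.080,.170,170.5)
a=camera("side")["frame"][165:285,235:355]; b=camera("side")["frame"][205:275,255:325]
cv2.imwrite("pics/z3.png",np.hstack([cv2.resize(x,(400,400),interpolation=cv2.INTER_CUBIC) for x in(b,a)]))
E
```

```text
t12.23 p [466.7 -79.1 172. ] yaw 170.4 r 91.1 ang 170.28 Ftool [ 0.33 -0.75  0.75] M [ 0.004  0.023 -0.034] w 40.0
t 12.23 tool shift mm [-3.1 -0.4  2. ] turn [-0.   -0.02 -0.12]
```

View pics/z3.png

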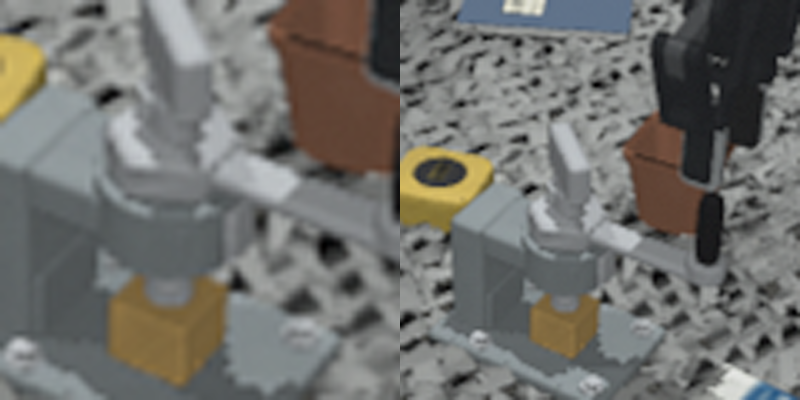

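The foot now stands on the block (left crop, around (170,290)). The fingers are above the handle at (710,225). Next I'll lower and tighten.

```bash
python3 -m creep '[[0,0,15,0,0,0,40],[0,0,15,0,0,0,40],[0,0,18,0,0,0,40],[0,0,0,0,0,0,26],[0,0,0,0,0,0,26]]' >/dev/null
python3 -m creep '[[0,0,0,0,0,0,26],[0,0,0,0,0,0,26],[0,3.1,0,0,0,2,26]]' >/dev/null
python3 -c "from h import *;st()"
python3 -m creep '[[0,3.1,0,0,0,2,26],[0,3.1,0,0,0,2,26]]' >/dev/null
python3 -c "from h import *;st()"
python3 -m creep '[[0,3.1,0,0,0,2,26],[0,3.1,0,0,0,2,26]]' >/dev/null
python3 -c "from h import *;st()"
python3 -m creep '[[0,3.1,0,0,0,2,26],[0,3.1,0,0,0,2,26]]' >/dev/null
python3 -c "from h import *;st()"
```

```text
t13.00 p [468.3 -76.5 125.8] yaw 168.5 r 90.0 ang 168.46 Ftool [-0.06 -1.2  -0.25] M [-0.025 -0.049 -0.013] w 26.4
 t13.17 p [469.6 -71.5 125.9] yaw 164.5 r 89.9 ang 165.16 Ftool [-1.68 -6.71  0.93] M [-1.114  0.094  0.003] w 26.2
 t13.33 p [471.3 -65.8 125.9] yaw 160.4 r 89.9 ang 161.36 Ftool [-1.91 -6.1   0.1 ] M [-1.08   0.044  0.003] w 26.0
 t13.50 p [473.5 -60.  125.8] yaw 156.4 r 89.9 ang 157.42 Ftool [-2.56 -6.1   0.41] M [-1.107  0.067  0.028] w 25.8
```

```bash
python3 -m creep '[[0,3.1,0,0,0,2,26],[0,3.1,0,0,0,2,26]]' >/dev/null
python3 -c "from h import *;st()"
python3 -m creep '[[0,3.1,0,0,0,2,26]]' >/dev/null
python3 -c "from h import *;st()"
python3 -m creep '[[0,3.1,0,0,0,2,26]]' >/dev/null
python3 -c "from h import *;st()"
python3 -m creep '[[0,3.1,0,0,0,2,26]]' >/dev/null
python3 -c "from h import *;st()"
python3 -m creep '[[0,3.1,0,0,0,2,26]]' >/dev/null
python3 -c "from h import *;st()"
python3 -m creep '[[0,3.1,0,0,0,2,26]]' >/dev/null
python3 -c "from h import *;st()"
```

```text
t13.67 p [476.  -54.3 125.8] yaw 152.4 r 90.0 ang 153.50 Ftool [-2.95 -7.    0.25] M [-1.098  0.121  0.003] w 26.3
 t13.75 p [477.4 -51.6 125.8] yaw 150.4 r 90.0 ang 151.53 Ftool [-3.19 -7.14  0.59] M [-1.069  0.074 -0.031] w 26.1
 t13.83 p [478.9 -48.9 125.8] yaw 148.4 r 90.0 ang 149.56 Ftool [-2.92 -5.77  0.77] M [-1.144  0.111  0.015] w 25.8
 t13.92 p [480.5 -46.3 125.7] yaw 146.4 r 90.0 ang 147.61 Ftool [-3.18 -6.03  0.11] M [-1.126  0.163  0.004] w 26.0
 t14.00 p [482.2 -43.7 125.7] yaw 144.4 r 90.0 ang 145.64 Ftool [-3.36 -5.75  0.23] M [-1.087  0.201  0.039] w 26.0
 t14.08 p [483.9 -41.2 125.7] yaw 142.4 r 90.1 ang 143.69 Ftool [-3.67 -6.23  0.34] M [-1.111  0.156  0.033] w 26.1
```

```bash
sed -i 's/"M",o\["torque"\].round(3)/"Mtool",(R.T@o["torque"]).round(3)/' h.py
python3 -c "from h import *;st()"
python3 -m creep '[[0,3.1,0,0,0,2,26]]' >/dev/null
python3 -c "from h import *;st()"
python3 -m creep '[[0,3.1,0,0,0,2,26]]' >/dev/null
python3 -c "from h import *;st()"
python3 -m creep '[[0,3.1,0,0,0,2,26]]' >/dev/null
python3 -c "from h import *;st()"
python3 -m creep '[[0,3.1,0,0,0,2,26]]' >/dev/null
python3 -c "from h import *;st()"
python3 -m creep '[[0,3.1,0,0,0,2,26]]' >/dev/null
python3 -c "from h import *;st()"
```

```text
t14.08 p [483.9 -41.2 125.7] yaw 142.4 r 90.1 ang 143.69 Ftool [-3.67 -6.23  0.34] Mtool [ 0.975 -0.554 -0.035] w 26.1
 t14.17 p [485.8 -38.7 125.7] yaw 140.4 r 90.1 ang 141.74 Ftool [-2.93 -6.03  0.09] Mtool [ 1.086 -0.519 -0.007] w 26.1
 t14.25 p [487.6 -36.4 125.7] yaw 138.5 r 90.1 ang 139.86 Ftool [-2.82 -7.57  0.63] Mtool [ 1.17  -0.587 -0.019] w 26.2
 t14.33 p [489.5 -34.2 125.6] yaw 136.5 r 90.1 ang 138.03 Ftool [-4.95 -7.62 -0.81] Mtool [ 1.332 -0.569 -0.017] w 25.4
 t14.42 p [491.4 -32.1 125.6] yaw 134.5 r 90.1 ang 136.23 Ftool [-3.82 -9.05 -2.03] Mtool [ 1.507 -0.605 -0.063] w 25.8
 t14.50 p [493.4 -30.1 125.6] yaw 132.5 r 90.1 ang 134.43 Ftool [ -4.05 -10.44  -0.89] Mtool [ 1.689 -0.621 -0.006] w 26.0
```

```bash
python3 -m creep '[[0,1.6,0,0,0,1,26]]' >/dev/null
python3 -c "from h import *;st()"
python3 -m creep '[[0,1.6,0,0,0,1,26]]' >/dev/null
python3 -c "from h import *;st()"
python3 -m creep '[[0,0,0,0,0,0,26],[0,0,0,0,0,0,26]]' >/dev/null
python3 - <<'E'
from h import *
st()
a=camera("side")["frame"][165:285,235:355]; b=camera("top")["frame"][195:315,190:310]
cv2.imwrite("pics/z4.png",np.hstack([cv2.resize(x,(400,400),interpolation=cv2.INTER_CUBIC) for x in(b,a)]))
st()
E
```

```text
t14.58 p [494.5 -29.1 125.5] yaw 131.5 r 90.2 ang 133.45 Ftool [ -4.09 -10.82  -1.99] Mtool [ 1.735 -0.63  -0.05 ] w 25.8
 t14.67 p [495.5 -28.1 125.5] yaw 130.5 r 90.2 ang 132.56 Ftool [ -4.65 -10.58  -1.24] Mtool [ 1.7   -0.612 -0.019] w 26.0
 t14.83 p [495.6 -27.9 125.5] yaw 130.6 r 90.2 ang 132.45 Ftool [-3.19 -8.76 -1.39] Mtool [ 1.486 -0.565 -0.012] w 26.0
 t14.93 p [495.6 -28.  125.5] yaw 130.6 r 90.2 ang 132.45 Ftool [-3.81 -9.39 -1.58] Mtool [ 1.42  -0.617 -0.049] w 26.0
```

View pics/z4.png

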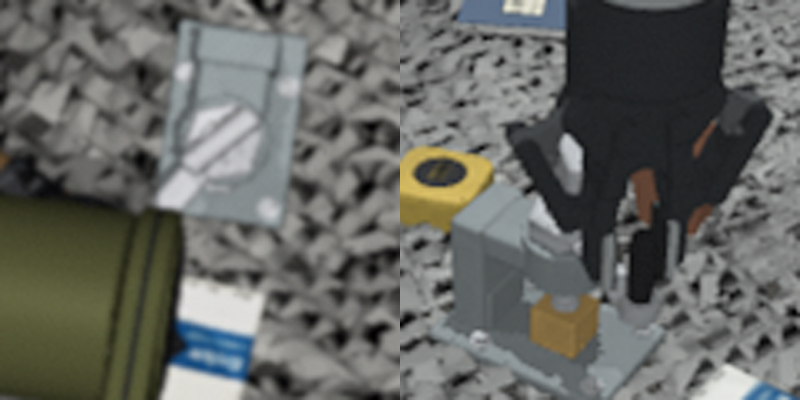

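```bash
python3 -m creep '[[0,1.6,0,0,0,1,26]]' >/dev/null
python3 -c "from h import *;st()"
python3 -m creep '[[0,1.6,0,0,0,1,26]]' >/dev/null
python3 -c "from h import *;st()"
python3 -m creep '[[0,1.6,0,0,0,1,26]]' >/dev/null
python3 -c "from h import *;st()"
```

```text
t15.02 p [496.5 -27.3 125.5] yaw 129.5 r 90.1 ang 131.75 Ftool [-3.26 -9.99 -1.97] Mtool [ 1.8   -0.62  -0.039] w 25.9
 t15.10 p [497.6 -26.3 125.5] yaw 128.5 r 90.1 ang 130.81 Ftool [ -4.52 -12.17  -2.64] Mtool [ 1.907 -0.688 -0.005] w 25.7
 t15.18 p [498.8 -25.2 125.5] yaw 127.5 r 90.2 ang 129.76 Ftool [ -3.85 -10.83  -2.6 ] Mtool [ 1.882 -0.639 -0.042] w 26.2
```

```bash
python3 -m creep '[[0,1.6,0,0,0,1,26]]' >/dev/null
python3 -c "from h import *;st()"
python3 -m creep '[[0,1.6,0,0,0,1,26]]' >/dev/null
python3 -c "from h import *;st()"
python3 -m creep '[[0,1.6,0,0,0,1,26]]' >/dev/null
python3 -c "from h import *;st()"
python3 -m creep '[[0,0,0,0,0,0,26]]' >/dev/null
python3 -c "from h import *;st()"
python3 -m creep '[[0,0,0,0,0,0,26],[0,0,0,0,0,0,26],[0,0,0,0,0,0,26]]' >/dev/null
python3 -c "from h import *;st()"
python3 -m creep '[[0,0,0,0,0,0,26]]' >/dev/null
python3 -c "from h import *;st()"
```

```text
t15.27 p [499.9 -24.3 125.4] yaw 126.5 r 90.2 ang 128.88 Ftool [ -2.57 -12.04  -3.89] Mtool [ 2.074 -0.684 -0.041] w 25.7
 t15.35 p [500.9 -23.5 125.3] yaw 125.5 r 90.2 ang 128.07 Ftool [ -3.52 -11.63  -2.76] Mtool [ 1.83  -0.605  0.006] w 25.8
 t15.43 p [502.6 -22.1 125.5] yaw 124.5 r 90.2 ang 126.69 Ftool [ -2.99 -10.05  -3.2 ] Mtool [ 1.781 -0.56   0.049] w 25.8
 t15.52 p [502.7 -21.9 125.5] yaw 124.5 r 90.3 ang 126.52 Ftool [-2.94 -9.19 -2.48] Mtool [ 1.566 -0.502  0.005] w 26.4
 t15.77 p [502.8 -21.8 125.5] yaw 124.6 r 90.4 ang 126.47 Ftool [-3.19 -9.71 -2.38] Mtool [ 1.582 -0.529 -0.035] w 26.4
 t15.85 p [502.8 -21.9 125.5] yaw 124.6 r 90.3 ang 126.49 Ftool [-2.83 -9.05 -2.23] Mtool [ 1.529 -0.502  0.033] w 26.5
```

The held reading of about 9.5 N (roughly 13 N moving) matches the target, and the handle is about 0.27–0.33 rad past biting. I'll back off, leave, and check.

```bash
python3 -m creep '[[0,-3,0,0,0,0,26],[0,-2.5,0,0,0,0,26],[0,0,0,0,0,0,26]]' >/dev/null
python3 -c "from h import *;st()"
python3 -m creep '[[0,0,-20,0,0,0,26],[0,0,-30,0,0,0,26],[0,0,-40,0,0,0,26],[0,0,-30,0,0,0,26],[0,0,0,0,0,0,26]]' >/dev/null
python3 -m creep '[[0,-40,0,0,0,0,26],[0,-40,0,0,0,0,26],[0,-40,0,0,0,0,26],[0,-40,0,0,0,0,26],[0,-40,0,0,0,0,26]]' >/dev/null
python3 - <<'E'
from h import *
st()
a=camera("side")["frame"][165:285,235:355]; b=camera("top")["frame"][195:315,190:310]
cv2.imwrite("pics/z5.png",np.hstack([cv2.resize(x,(400,400),interpolation=cv2.INTER_CUBIC) for x in(b,a)]))
E
```

```text
t16.10 p [499.3 -22.9 125.2] yaw 124.5 r 91.6 ang 128.66 Ftool [-0.69 -0.11  0.37] Mtool [ 0.013 -0.011  0.032] w 26.2
 t16.93 p [ 333.  -136.4  244.4] yaw 124.6 r 227.4 ang -169.39 Ftool [-0.06 -1.24 -1.44] Mtool [ 0.046 -0.07  -0.039] w 26.0
```

View pics/z5.png

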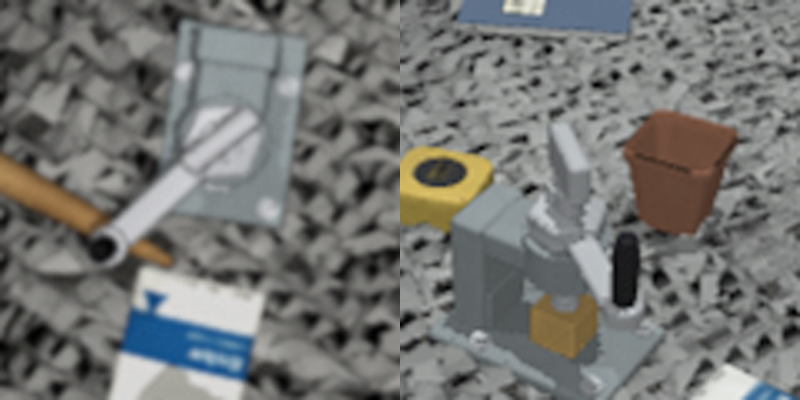

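The lever ended about 10° clockwise of where it started, the T-handle stayed as set, the foot is on the block and the bystanders haven't moved. My estimate of 0.27 rad past biting is near the low edge, so I'll give it about 2° more.

```bash
python3 -m creep '[[0,40,0,0,0,0,36],[0,40,0,0,0,0,36],[0,40,0,0,0,0,36],[0,40,0,0,0,0,36],[0,40,0,0,0,0,36]]' >/dev/null
python3 -m creep '[[0,0,0,0,0,0,36],[0,0,0,0,0,0,36],[0,0,0,0,0,0,36]]' >/dev/null
python3 -c "from h import *;st();to(.4983,-.0250,.125,124.5)"
```

```text
t17.70 p [499.  -22.2 244. ] yaw 124.6 r 92.4 ang 128.49 Ftool [ 0.45 -0.29  0.26] Mtool [-0.008  0.018  0.02 ] w 35.9
t 17.7 tool shift mm [ -2.   -2.1 119. ] turn [-0.03 -0.03  0.1 ]
```

```bash
python3 -m creep '[[-2,-2,35,0,0,0,36],[0,0,35,0,0,0,36],[0,0,30,0,0,0,36],[0,0,19,0,0,0,26],[0,0,0,0,0,0,26]]' >/dev/null
python3 -m creep '[[0,0,0,0,0,0,26],[0,0,0,0,0,0,26],[0,2,0,0,0,0,26]]' >/dev/null
python3 -c "from h import *;st()"
python3 -m creep '[[0,2,0,0,0,0,26]]' >/dev/null
python3 -c "from h import *;st()"
python3 -m creep '[[0,1.6,0,0,0,1,26]]' >/dev/null
python3 -c "from h import *;st()"
```

```text
t18.37 p [501.5 -25.  128.1] yaw 124.5 r 88.6 ang 128.39 Ftool [0.01 0.97 0.08] Mtool [ 0.    -0.036 -0.011] w 26.1
 t18.45 p [503.2 -23.6 127.7] yaw 124.5 r 88.7 ang 126.96 Ftool [ 0.37 -0.05 -0.03] Mtool [-0.036 -0.012 -0.055] w 26.0
 t18.53 p [503.6 -23.2 127.1] yaw 123.5 r 88.8 ang 126.57 Ftool [-1.8  -7.57 -3.59] Mtool [ 1.27  -0.27  -0.049] w 25.9
```

```bash
python3 -m creep '[[0,1.6,0,0,0,1,26]]' >/dev/null
python3 -c "from h import *;st()"
python3 -m creep '[[0,1.6,0,0,0,1,26]]' >/dev/null
python3 -c "from h import *;st()"
```

```text
t18.62 p [504.  -23.  126.8] yaw 122.5 r 88.7 ang 126.26 Ftool [ -1.54 -11.    -6.31] Mtool [ 1.849 -0.333 -0.017] w 26.0
 t18.70 p [504.8 -22.4 126.6] yaw 121.5 r 88.7 ang 125.64 Ftool [ -2.92 -12.99  -7.96] Mtool [ 2.164 -0.342 -0.07 ] w 25.8
```

```bash
python3 -m creep '[[0,1.0,0,0,0,0.6,26]]' >/dev/null
python3 -c "from h import *;st()"
python3 -m creep '[[0,0,0,0,0,0,26]]' >/dev/null
python3 -c "from h import *;st()"
python3 -m creep '[[0,0,0,0,0,0,26]]' >/dev/null
python3 -c "from h import *;st()"
python3 -m creep '[[0,0,0,0,0,0,26]]' >/dev/null
python3 -c "from h import *;st()"
```

```text
t18.78 p [505.3 -22.1 126.6] yaw 120.9 r 88.7 ang 125.25 Ftool [ -1.55 -14.33  -7.55] Mtool [ 2.347 -0.301  0.004] w 26.6
 t18.87 p [505.3 -22.1 126.6] yaw 120.9 r 88.7 ang 125.23 Ftool [ -2.49 -12.8   -9.34] Mtool [ 2.18  -0.292 -0.05 ] w 25.9
 t18.95 p [505.3 -22.1 126.6] yaw 120.9 r 88.7 ang 125.24 Ftool [ -2.13 -12.02  -7.83] Mtool [ 2.1   -0.31  -0.039] w 25.9
 t19.03 p [505.3 -22.1 126.6] yaw 120.9 r 88.7 ang 125.23 Ftool [ -2.13 -11.62  -7.89] Mtool [ 2.17  -0.253 -0.08 ] w 25.8
```

Moving force is now about 13–14 N. That's enough, so I'll back off and hand in.

```bash
python3 -m creep '[[0,-3,0,0,0,0,26],[0,-3.5,0,0,0,0,26],[0,0,0,0,0,0,26]]' >/dev/null
python3 -c "from h import *;st()"
python3 -m creep '[[0,0,-20,0,0,0,26],[0,0,-30,0,0,0,26],[0,0,-40,0,0,0,26],[0,0,-30,0,0,0,26],[0,0,0,0,0,0,26]]' >/dev/null
python3 -m creep '[[0,-40,0,0,0,0,26],[0,-40,0,0,0,0,26],[0,-40,0,0,0,0,26],[0,-40,0,0,0,0,26],[0,-40,0,0,0,0,26]]' >/dev/null
python3 -m creep '[[0,0,0,0,0,0,26],[0,0,0,0,0,0,26]]' >/dev/null
python3 - <<'E'
from h import *
st()
a=camera("side")["frame"][165:285,235:355]; b=camera("top")["frame"][195:315,190:310]
cv2.imwrite("pics/z6.png",np.hstack([cv2.resize(x,(400,400),interpolation=cv2.INTER_CUBIC) for x in(b,a)]))
E
```

```text
t19.28 p [501.1 -23.5 125.7] yaw 120.9 r 90.1 ang 127.95 Ftool [0.46 0.64 0.89] Mtool [ 0.007  0.038 -0.005] w 26.0
 t20.28 p [ 328.7 -127.2  245.6] yaw 120.7 r 230.1 ang -171.84 Ftool [ 0.33  0.45 -0.52] Mtool [0.005 0.023 0.041] w 26.2
```

View pics/z6.png

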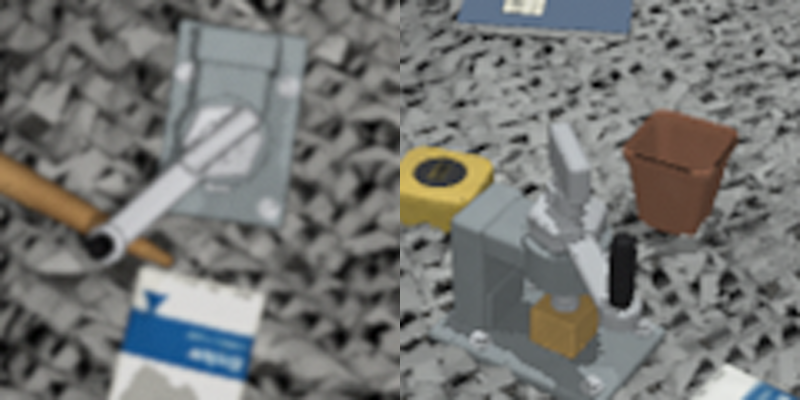

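The handle, now at (98,245), moved slightly further clockwise. The T-handle is unchanged, the foot is on the block and nothing else has moved.

```bash
python3 -c "from plant import *;print(close_job())"
```

```text
the job is handed in; nothing more can be done
None
```

The depth stop is reset and I handed the job in at about 20 s, with the gripper clear of the stand and nothing lying about visibly moved.

- **Slackening:** I swung the crank anticlockwise about 0.46 rad. The handle then moved at a steady 6–7 N.
- **Setting the screw:** I turned the T-handle clockwise about 1.06 rad. The foot touched after about 0.8 rad, and I stopped at about 0.27 N m (single readings 0.265–0.307, noise about ±0.03). The side view shows the foot on the brass block, and the T-handle did not shift while the nut was tightened.
- **Tightening the nut:** The first pull took it to about 12–13 N moving and 9.5 N held, roughly 0.27 rad past biting. That was near the low edge, so I gave it about 1.2° more. The last moving readings were 13.0 and 14.3 N, at about 0.29 rad past biting.

**Checks that disagreed:**
- **Bite point:** It is only known to a few degrees, because the force rose faster than the stated 18 N per rad just after biting. The true angle could be up to about 0.39 rad.
- **Final held force:** It read about 12 N, more than the 3–4 N below moving I expected.
- **Slack force:** It read slightly under the stated 7–8 N.

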